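# Walk the forming die round and seat it on the fence

### The arm

A 7-joint arm with a two-finger parallel gripper is mounted at the origin on the work surface. World frame = base frame: x ahead of the robot, y to its left, z up, the work surface at z = 0. Lengths are in m, angles in degrees, forces in N, time in s.
With the tool pointing down it reaches from about 0.4 to 0.85 m from the base axis. Payload 10.4 kg.
Tool frame: the origin (TCP) lies midway between the tips of the shut fingers; the grasp point (between the pads) lies 19 mm behind it; z points along the fingers, y is the direction in which the jaws open and shut (so a half turn about z gives the same grasp; the last joint's range is limited). The gripper opens to 87 mm and grips with 3 to 60 N. Pads are 19 mm wide; open, the fingers measure 117 mm over their backs; the gripper's body (75 mm by 190 mm) begins 51 mm behind the grasp point.
Start: joints at [65.913, 19.034, -3.707, 83.658, 1.238, 77.344, -5.071], TCP at [0.242, -0.576, 0.223] pointing down, gripper open.
Joint ranges: [-148.97, 148.97], [-28.65, 121.19], [-84.17, 76.75], [9.2, 138.47], [-72.65, 252.65], [3.7, 117.97], [-149.18, 149.18]. Speed limits (degrees/s): [127.2, 127.2, 159.86, 159.86, 180, 180, 180].

### API

Orientations are given as a 3x3 rotation matrix whose columns are the frame's x, y, z axes.
In Python, from rig import env gives the robot as it stands.
- The arm moves only by the tool step_arm, never from a script. Its argument "deltas" is a list of rows, each an object with "hand": the gripper's target within -1 to 1 (fully open at 1, half-way at 0, shut at -1); "slide": the shift along the tool's x, y, z in cm, a list of three; "twist": the turn, a rotation vector about the tool's x, y, z in rad, a list of three. In form: [{"hand": hand, "slide": [x, y, z], "twist": [ax, ay, az]}, ...]. A call has exactly 10 rows; each row shifts and turns the pose as measured when the row begins, along the tool's axes as they then stand; what a row does not reach is not made up. A row lasts 1/12 s, in which the tool goes at most 41.7 mm and 7.16 degrees, less where a joint would pass 70% of its speed; a pose out of reach is approached as far as the arm can. A call with a gripper value outside its range is refused whole. The fingers move at their own pace and stop on an object; "squeeze" is the grip in N (left out, the last holds). Time passes only in rows, so rows that do not move let the fingers close, or fill a call up. It gives the time, the measured TCP pose, the force and the opening at its end, in the units of the state.
- env.get_obs(): the state, without advancing time (a new reading comes with each control period).
- env.capture(name): name is "scene" or "side" or "wrist"; returns a dict with "image" (384x512x3 uint8, blue, green, red), "fx", "fy", "cx", "cy" (pixels), "rvec" (rotation vector, rad) and "tvec" (3), from world to camera coordinates, as OpenCV has them; the wrist camera has in their place "T_tool_cam" (4x4, takes a point from camera to tool coordinates, whose origin is the TCP and whose axes are the flange's). Camera axes: x right, y down, z forward; pixel columns grow to the right and rows downward; lengths in m; the calibration is good to about 2 mm. A picture is of the moment at which its call begins: read the wrist's pose just before it. There is no depth.
- env.finish_job(): hands the job in, once; it reports no verdict.
The state is a dict: "time_s": time; "joint_pos": joint angles; "qd": joint speeds; "joint_torque": joint torques, N m; "position": TCP position; "tcp_rot": TCP orientation; "ft_force": force on the tool from outside, world axes, zero at the start; "wrist_torque": the same for the moment, N m; "width": finger opening in m.
Only numpy, scipy, OpenCV 4.12 (cv2) and the standard library are available. Lean on these libraries where they do the work, as an engineer would, in place of code of your own. Each camera call takes 0.05 s, during which the arm holds its last target. There are 200 camera calls.

### The job

The heavy aluminium forming die stands skewed on the bench. Without gripping or lifting it, push its corners in turn with the fingertips to walk it round until its datum side (the long side next to the flat of the D-shaped plug) squarely faces the steel fence while still a finger's breadth clear of it, then push it up so that the whole datum side sits flush against the fence, not overhanging either end. Push only on the sides of the base: do not touch the polished plug, and leave everything else on the bench where it stands.

Things in the scene. Friction and masses are not known exactly. Their poses are not given: they have to be found in the camera images.
- die: Heavy loose forming die (0.75 to 1 kg): aluminium base 90 mm (its x) by 120 mm (its y), 26 mm high, with a D-shaped plug on top. Origin: centre of the underside; z up; +x points out of the datum side (long side next to the flat of the D). Starts turned 35 to 85 degrees counter-clockwise (from above) from facing the fence. Slides flat with 3 to 7 N of dry friction and stops when not pushed.
- plug: The polished, dark-anodised D-shaped aluminium plug fixed on top of the die, not to be touched: 72 mm long (die's y), 41 mm deep (die's x), 20 mm high, from 26 to 46 mm above the bench. Its flat is 18 mm from the die's centre on the die's +x (datum) side, 27 mm in from the datum edge; its arch bulges towards -x, to 23 mm from the die's centre. Origin: middle of the base's top face; axes as the die's.
- datum_left (a point): End of the datum side at the die's +y: on the vertical edge at die x = +45, y = +60 mm, 13 mm above the underside.
- datum_right (a point): End of the datum side at the die's -y: on the vertical edge at die x = +45, y = -60 mm, 13 mm above the underside.
- fence: Fixed straight steel bar, 300 mm long (its y), 25 mm thick, 30 mm high, bolted to the bench beyond the die. Origin: at the foot of its working face, middle of its length; the face is the plane x = 0 of this frame, looking to -x (towards the robot); the bar lies at x = 0 to 25 mm with two low feet behind it.
- band_one: Bystander: single white curved visor band, arc about 125 mm across, 30 mm high, standing on edge. Origin: underside.
- stud: Bystander: upright brass stud, 26 mm diameter, 40 mm high, near the right-hand end of the fence. Origin: centre of its underside.
- tape: Bystander: brown tape roll lying flat, 90 mm outer diameter, 24 mm high, near the left-hand end of the fence. Origin: centre of its underside.
- driver: Bystander: screwdriver lying on the bench, about 200 mm long along its x. Origin: underside.
- bottle: Bystander: upright bottle, 64 mm diameter, 170 mm high. Origin: centre of its underside.
- tray: Bystander: open black plastic tray, 120 x 170 mm, 40 mm high. Origin: centre of its underside.
Mind the look-alikes: they are no part of the job. What is shaped like the die but purple or yellow is not meant.

How it is judged:
By the outcome, as a careful person would: the job done as asked, in the order asked, and still so for the second after the job is handed in, with the robot touching nothing.
It also fails if it takes over 72 s, if anything falls off the work surface, if the arm or the gripper's body presses on something with over 40 N, if the wrist force passes 120 N, or if a joint passes its speed limit or range.

## Working session

There is one attempt and no reset: what is moved stays moved. The work goes in short steps, Python scripts to look and compute and a tool call to move; the robot and the scene stay as the last step left them, time stands still between calls to the robot, and variables do not carry over. Pictures are saved under pics/ and viewed, about 8 in all and at most 12, crops included, and the job is handed in when it is done.

Besides the shell and the picture viewer there is one more tool, called after "Call:" as a command line: name --argument value ..., lists and objects as JSON in quotes. step_arm: Moves the arm, as the interface text tells. Its arguments: {"type":"object","properties":{"deltas":{"type":"array","items":{"type":"object","properties":{"hand":{"type":"number"},"slide":{"type":"array","items":{"type":"number"}},"twist":{"type":"array","items":{"type":"number"}}}}},"squeeze":{"type":"number"}},"required":["deltas"]}

```bash
ls; mkdir -p pics; python3 - <<'E'
from rig import env
import cv2,numpy as np
o=env.get_obs();print(o['time_s'],o['position'],np.round(o['tcp_rot'],3),o['ft_force'],o['width'])
for n in ['scene','side']:
    c=env.capture(n);cv2.imwrite(f'pics/{n}0.png',c['image']);R=cv2.Rodrigues(np.array(c['rvec'],float))[0];print(n,c['fx'],c['cx'],(-R.T@np.array(c['tvec']).ravel()),R[2])
a=cv2.imread('pics/scene0.png');b=cv2.imread('pics/side0.png')
cv2.imwrite('pics/both0.png',cv2.resize(np.hstack([a,b]),(800,300)))
E
```

```text
pics
0.0 [ 0.24197104 -0.5758358   0.22174484] [[ 0.922  0.387 -0.001]
 [ 0.387 -0.922  0.001]
 [-0.    -0.001 -1.   ]] [-1.04141794  0.05151138  0.68166078] 0.08673212768796573
scene 437.0785111113913 245.76799593425133 [ 1.13860213 -0.7763968   0.80557089] [-0.53216515  0.60281012 -0.59449156]
side 366.92500941467586 258.91973056294063 [0.35828273 0.85684291 0.78608962] [ 0.06662381 -0.7560456  -0.65111928]
```

View pics/scene0.png

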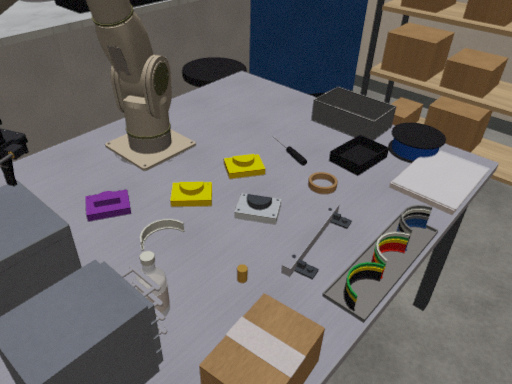

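View pics/side0.png

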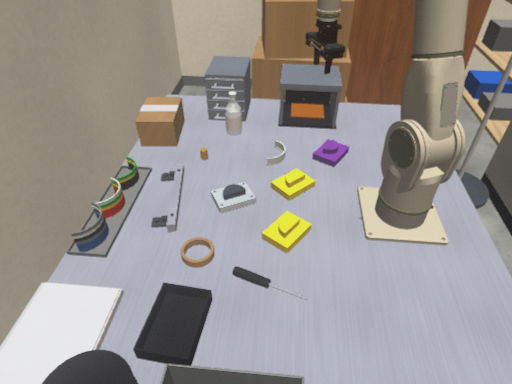

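Scene picture: the silver die with its dark plug is at (259,207). Look-alikes are yellow at (244,166) and (191,194), and purple at (108,205). The fence runs from (290,268) to (337,210), the stud is at (242,273) and the tape at (323,183). In the side picture the die is at (233,196) and the fence at (178,198). I choose the silver one and check it in a close crop.

```bash
python3 - <<'E'
import cv2,numpy as np
a=cv2.imread('pics/scene0.png')[175:285,225:365];b=cv2.imread('pics/side0.png')[140:270,140:270]
a=cv2.resize(a,None,fx=400/140,fy=400/140,interpolation=cv2.INTER_CUBIC);b=cv2.resize(b,(400,400),interpolation=cv2.INTER_CUBIC)
o=np.zeros((400,800,3),np.uint8);o[:a.shape[0],:400]=a;o[:,400:]=b
cv2.imwrite('pics/crop0.png',o)
E
```

```text
(no output)
```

View pics/crop0.png

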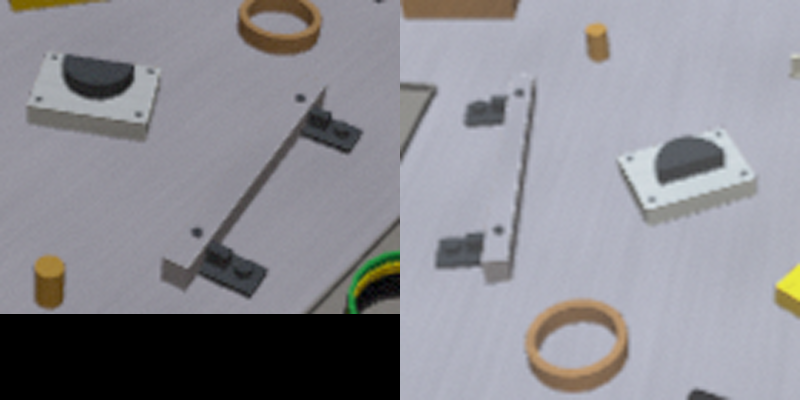

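The crop confirms it: silver base, dark D plug. The flat is on the lower side in the side view, so the datum side faces world +y.

```bash
cat > h.py <<'E'
import cv2,numpy as np
from rig import env
def cast(c,px,z):
    R=cv2.Rodrigues(np.array(c['rvec'],float))[0];t=np.array(c['tvec'],float).ravel()
    C=-R.T@t
    d=np.array([[(u-c['cx'])/c['fx'],(v-c['cy'])/c['fy'],1] for u,v in px])@R
    return C+d*((z-C[2])/d[:,2])[:,None]
def proj(c,P):
    K=np.array([[c['fx'],0,c['cx']],[0,c['fy'],c['cy']],[0,0,1.]])
    return cv2.projectPoints(np.array(P,float),np.array(c['rvec'],float),np.array(c['tvec'],float),K,None)[0].reshape(-1,2)
E
python3 - <<'E'
from h import *
s=env.capture('side');c=env.capture('scene')
S=lambda l:[(140+(u-400)/3.077,140+v/3.077) for u,v in l]
C=lambda l:[(225+u/2.857,175+v/2.857) for u,v in l]
np.set_printoptions(precision=4,suppress=True)
for n,cam,px in [('side',s,S([(618,166),(720,129),(755,178),(648,208)])),('scene',c,C([(50,53),(161,66),(149,127),(31,108)]))]:
    P=cast(cam,px,.026)[:,:2];print(n,P,P.mean(0),np.linalg.norm(P-np.roll(P,-1,0),axis=1),[np.degrees(np.arctan2(*(np.roll(P,-1,0)-P)[i][::-1])) for i in range(4)])
P=cast(s,S([(532,79),(510,262),(486,262),(516,79)]),.03);print('fence side',P)
P=cast(c,C([(163,262),(190,268),(325,88),(310,88)]),.03);print('fence scene',P)
print('stud',cast(s,S([(598,57)]),0),cast(c,C([(49,300)]),0),'tape',cast(s,S([(578,345)]),.012),cast(c,C([(280,28)]),.012))
# wider colour segmentation of die for later
E
```

```text
side [[ 0.5874 -0.0072]
 [ 0.4903 -0.0778]
 [ 0.4451 -0.0023]
 [ 0.5458  0.0526]] [ 0.5171 -0.0087] [0.1201 0.088  0.1148 0.0728] [np.float64(-143.99388199653134), np.float64(120.94222900270759), np.float64(28.60070472777067), np.float64(-55.17537416684184)]
scene [[ 0.4513 -0.0119]
 [ 0.5487  0.0495]
 [ 0.5997 -0.0336]
 [ 0.4976 -0.0902]] [ 0.5243 -0.0216] [0.1152 0.0975 0.1167 0.091 ] [np.float64(32.21510834229867), np.float64(-58.445349057067226), np.float64(-151.01823856648974), np.float64(120.6597486771936)]
fence side [[ 0.711  -0.1411  0.03  ]
 [ 0.6602  0.1424  0.03  ]
 [ 0.6824  0.1446  0.03  ]
 [ 0.7289 -0.1393  0.03  ]]
fence scene [[ 0.7206 -0.1657  0.03  ]
 [ 0.7415 -0.1556  0.03  ]
 [ 0.6934  0.1291  0.03  ]
 [ 0.6824  0.1188  0.03  ]]
stud [[ 0.6574 -0.232   0.    ]] [[ 0.6607 -0.242   0.    ]] tape [[0.5805 0.22   0.012 ]] [[0.5906 0.2059 0.012 ]]
```

Call:
step_arm --deltas '[{"hand": -1, "slide": [2.2, -2, -0.8], "twist": [0, 0, 0]}, {"hand": -1, "slide": [2.2, -2, -0.8], "twist": [0, 0, 0]}, {"hand": -1, "slide": [2.2, -2, -0.8], "twist": [0, 0, 0]}, {"hand": -1, "slide": [2.2, -2, -0.8], "twist": [0, 0, 0]}, {"hand": -1, "slide": [2.2, -2, -0.8], "twist": [0, 0, 0]}, {"hand": -1, "slide": [2.2, -2, -0.8], "twist": [0, 0, 0]}, {"hand": -1, "slide": [2.2, -2, -0.8], "twist": [0, 0, 0]}, {"hand": -1, "slide": [2.2, -2, -0.8], "twist": [0, 0, 0]}, {"hand": -1, "slide": [2.2, -2, -0.8], "twist": [0, 0, 0]}, {"hand": -1, "slide": [2.2, -2, -0.8], "twist": [0, 0, 0]}]'

```text
time_s: 1.03
position: [0.3668, -0.2993, 0.3003]
tcp_rot: [[0.926, 0.376, -0.008], [0.376, -0.926, 0.005], [-0.005, -0.007, -1.0]]
ft_force: [0.8, 0.3, -0.4]
width: 0.0279
```

Call:
step_arm --deltas '[{"hand": -1, "slide": [2.2, -2, -0.8], "twist": [0, 0, 0]}, {"hand": -1, "slide": [2.2, -2, -0.8], "twist": [0, 0, 0]}, {"hand": -1, "slide": [2.2, -2, -0.8], "twist": [0, 0, 0]}, {"hand": -1, "slide": [2.2, -2, -0.8], "twist": [0, 0, 0]}, {"hand": -1, "slide": [2.2, -2, -0.8], "twist": [0, 0, 0]}, {"hand": -1, "slide": [2.2, -2, -0.8], "twist": [0, 0, 0]}, {"hand": -1, "slide": [2.2, -2, -0.8], "twist": [0, 0, 0]}, {"hand": -1, "slide": [2.2, -2, -0.8], "twist": [0, 0, 0]}, {"hand": -1, "slide": [0, 0, 0], "twist": [0, 0, 0.11]}, {"hand": -1, "slide": [0, 0, 0], "twist": [0, 0, 0.11]}]'

```text
time_s: 1.87
position: [0.4746, -0.0652, 0.3696]
tcp_rot: [[0.985, 0.172, -0.004], [0.172, -0.985, 0.003], [-0.004, -0.004, -1.0]]
ft_force: [-0.3, -2.3, -0.4]
width: 0.0003
```

```bash
python3 - <<'E'
from h import *
np.set_printoptions(precision=4,suppress=True)
o=env.get_obs();c=env.capture('wrist');print(o['time_s'],o['position'],o['tcp_rot'],o['ft_force'],o['width'],c['T_tool_cam'],c['fx'],c['cx'],c['cy'])
cv2.imwrite('pics/w1.png',c['image'])
E
```

```text
1.8667 [ 0.4746 -0.0652  0.3696] [[ 0.9851  0.1717 -0.0043]
 [ 0.1717 -0.9851  0.0034]
 [-0.0037 -0.0041 -1.    ]] [-0.2623 -2.308  -0.4436] 0.0002717157423687312 [[ 0.0011 -0.9547 -0.2975  0.0824]
 [ 1.      0.0006  0.0015  0.0008]
 [-0.0013 -0.2975  0.9547 -0.1626]
 [ 0.      0.      0.      1.    ]] 271.9345092037683 254.76480055043416 189.50780981852654
```

View pics/w1.png

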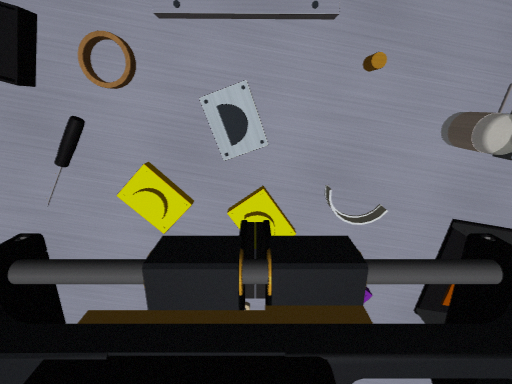

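```bash
python3 - <<'E'
import cv2,numpy as np
a=cv2.imread('pics/w1.png')[70:170,185:285];b=cv2.imread('pics/side0.png')[175:215,205:255]
b=cv2.resize(b,(400,320),interpolation=cv2.INTER_CUBIC)
o=np.zeros((400,800,3),np.uint8);o[:,:400]=cv2.resize(a,(400,400),interpolation=cv2.INTER_CUBIC);o[:320,400:]=b
o=np.uint8(255*(o/255.)**.5)
cv2.imwrite('pics/crop1.png',o)
E
```

```text
(no output)
```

View pics/crop1.png

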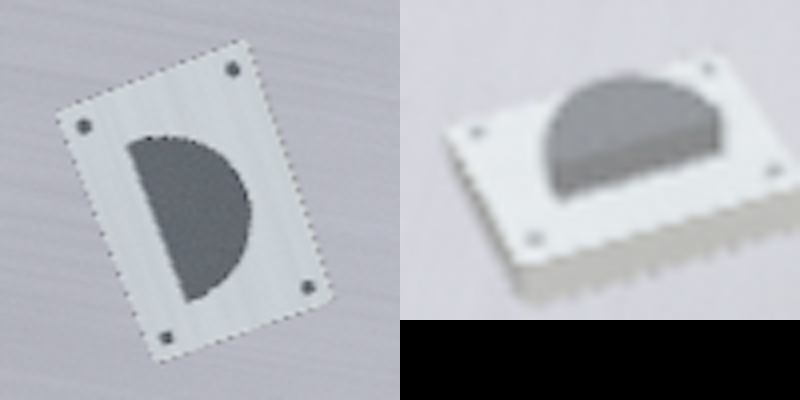

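```bash
cat >> h.py <<'E'
def wcast(o,c,px,z):
    T=np.eye(4);T[:3,:3]=o['tcp_rot'];T[:3,3]=o['position'];T=T@np.array(c['T_tool_cam'])
    px=np.atleast_2d(np.array(px,float))
    d=np.c_[(px[:,0]-c['cx'])/c['fx'],(px[:,1]-c['cy'])/c['fy'],np.ones(len(px))]@T[:3,:3].T
    return T[:3,3]+d*((z-T[2,3])/d[:,2])[:,None]
def die(o,c,img,lo=185):
    """bright neutral blob -> top quad"""
    hsv=cv2.cvtColor(img,cv2.COLOR_BGR2HSV)
E
python3 - <<'E'
from h import *
np.set_printoptions(precision=4,suppress=True)
o=env.get_obs();c=env.capture('wrist')
P=wcast(o,c,[(185+u/4,70+v/4) for u,v in [(55,112),(245,40),(332,297),(157,362)]],.026)[:,:2]
print(P,P.mean(0),np.linalg.norm(P-np.roll(P,-1,0),axis=1))
d=P[0]-P[3]+P[1]-P[2];print('datum dir',np.degrees(np.arctan2(d[1],d[0])))
im=c['image']
for x in (160,250,330): print(x,im[6:24,x].tolist())
F=wcast(o,c,[(155,13),(338,12)],.03);F0=wcast(o,c,[(155,18),(338,18)],0.0);print(F,F0)
print('stud',wcast(o,c,[(384,60)],.04),wcast(o,c,[(372,63)],.0),'tape',wcast(o,c,[(105,60)],.012),'yellow',wcast(o,c,[(263,187),(295,235),(148,163),(192,203)],.026),'band',wcast(o,c,[(326,188),(386,208),(357,224)],.015))
E
```

```text
[[ 0.5498  0.0483]
 [ 0.5928 -0.0298]
 [ 0.49   -0.0869]
 [ 0.4462 -0.0109]] [ 0.5197 -0.0198] [0.0892 0.1176 0.0877 0.1193]
datum dir 29.38300343587585
160 [[142, 128, 125], [143, 129, 125], [140, 125, 123], [146, 130, 129], [144, 130, 127], [143, 129, 127], [142, 129, 126], [146, 131, 130], [83, 79, 82], [47, 43, 48], [48, 46, 49], [46, 46, 48], [46, 46, 47], [70, 64, 68], [141, 127, 124], [143, 129, 125], [147, 132, 131], [148, 132, 130]]
250 [[137, 122, 120], [139, 126, 122], [138, 123, 122], [137, 121, 118], [138, 123, 121], [136, 122, 120], [139, 127, 124], [149, 139, 138], [45, 45, 47], [46, 44, 49], [49, 47, 49], [44, 45, 45], [46, 45, 47], [119, 107, 106], [145, 130, 129], [149, 132, 130], [144, 129, 127], [140, 124, 123]]
330 [[140, 125, 122], [139, 125, 123], [144, 128, 127], [144, 130, 128], [140, 125, 122], [144, 127, 126], [146, 129, 127], [140, 133, 132], [51, 50, 52], [47, 46, 47], [45, 45, 48], [45, 45, 45], [43, 42, 44], [145, 130, 128], [142, 127, 125], [146, 131, 130], [149, 133, 129], [146, 130, 129]]
[[ 0.6674  0.1304  0.03  ]
 [ 0.717  -0.1594  0.03  ]] [[ 0.6665  0.1409  0.    ]
 [ 0.718  -0.1681  0.    ]]
stud [[ 0.6595 -0.2496  0.04  ]] [[ 0.6596 -0.246   0.    ]] tape [[0.5852 0.2192 0.012 ]] yellow [[ 0.4068 -0.0922  0.026 ]
 [ 0.316  -0.1751  0.026 ]
 [ 0.4175  0.1311  0.026 ]
 [ 0.3508  0.0409  0.026 ]] band [[ 0.4223 -0.2169  0.015 ]
 [ 0.4011 -0.3475  0.015 ]
 [ 0.3569 -0.2992  0.015 ]]
```

The flat is on the left in the wrist view. The die is about 110° counter-clockwise from facing the fence, more than the stated 85°, but all three cameras agree. I'll push clockwise on opposite corners in turn, and write an automatic pose measurement first.

```bash
sed -i '/^def die/,$d' h.py; cat >> h.py <<'E'
np.set_printoptions(precision=4,suppress=True)
F0=np.array([.692,-.0145]);FY=np.radians(9.6)
N=np.array([np.cos(FY),np.sin(FY)]);Tt=np.array([-np.sin(FY),np.cos(FY)])
fen=lambda p:np.array([(np.array(p)[:2]-F0)@N,(np.array(p)[:2]-F0)@Tt])
def die(guess,name='wrist',box=None):
    """centre (fence n,t), yaw rel. to fence in deg near guess"""
    o=env.get_obs();c=env.capture(name);im=c['image']
    m=(im.min(2)>(160 if name=='wrist' else 150)).astype(np.uint8)
    best=None
    for k in cv2.findContours(m,cv2.RETR_EXTERNAL,cv2.CHAIN_APPROX_NONE)[0]:
        if cv2.contourArea(k)<500: continue
        px=cv2.convexHull(k).reshape(-1,2)
        P=wcast(o,c,px,.026) if name=='wrist' else cast(c,px,.026)
        (ctr,(w,h),a)=cv2.minAreaRect((P[:,:2]*1000).astype(np.float32))
        if abs(min(w,h)-90)<12 and abs(max(w,h)-120)<14 and .3<ctr[0]/1000<.75 and abs(ctr[1])<200:
            if h<w: a+=90          # a: direction of the short side = die x, mod 180
            y=a-np.degrees(FY); y+=180*round((guess-y)/180)
            best=(fen(np.array(ctr)/1000),y,(w,h))
            cv2.drawContours(im,[k],-1,(0,0,255),1)
    print(name,best); return best,o,c
def to(n,t,z,yaw=None):
    o=env.get_obs();R=np.array(o['tcp_rot']);p=np.r_[F0+n*N+t*Tt,z]
    cur=np.degrees(np.arctan2(R[1,0],R[0,0]))
    print('now n,t,z',fen(o['position']),o['position'][2],'yaw rel',cur-np.degrees(FY),'slide cm',R.T@(p-o['position'])*100,'F',o['ft_force'],'t',o['time_s'])
E
python3 - <<'E'
from h import *
b,o,c=die(110); die(110,'side'); die(110,'scene')
to(-.150,.115,.012)
E
```

```text
wrist None
side None
scene None
now n,t,z [-0.2238 -0.0156] 0.3692158488413022 yaw rel 0.563556487348686 slide cm [  7.6622 -12.8396  35.7414] F [ 0.1984 -0.9097 -0.6461] t 2.1167
```

```bash
python3 - <<'E'
from h import *
for n,px in [('w1',[(212,110),(250,140),(230,90),(245,100),(300,100),(215,75)]),('side0',[(218,200),(240,197),(250,160),(236,203)]),('scene0',[(243,205),(270,211),(280,190),(260,216)])]:
    im=cv2.imread(f'pics/{n}.png');print(n,[im[v,u].tolist() for u,v in px])
im=cv2.imread('pics/w1.png')
for th in (155,165,175,185):
    m=(im.min(2)>th).astype(np.uint8); print(th,[(cv2.contourArea(k),cv2.boundingRect(k)) for k in cv2.findContours(m,0,1)[0] if cv2.contourArea(k)>200])
E
```

```text
w1 [[179, 169, 159], [178, 169, 159], [179, 172, 161], [177, 169, 158], [149, 133, 131], [147, 132, 129]]
side0 [[222, 218, 209], [217, 212, 203], [188, 176, 173], [193, 190, 183]]
scene0 [[176, 171, 167], [179, 174, 170], [156, 147, 147], [97, 103, 105]]
155 [(514.0, (487, 117, 25, 34)), (2948.0, (199, 80, 69, 80))]
165 []
175 []
185 []
```

```bash
sed -i "s/m=(im.min(2)>.*/m=(im[:,:,1]>{'wrist':151,'side':197,'scene':160}[name]).astype(np.uint8)/; s/<500: continue/<300: continue/" h.py
python3 - <<'E'
from h import *
b,o,c=die(110); die(110,'side'); die(110,'scene')
to(-.150,.115,.012)
E
```

```text
wrist (array([-0.171 ,  0.0232]), np.float64(109.95457496643067), (119.09424591064453, 90.07656860351562))
side (array([-0.3709, -0.0248]), np.float64(125.38670196533204), (119.27981567382812, 91.12488555908203))
scene (array([-0.3253,  0.1874]), np.float64(136.2178825378418), (120.0341796875, 97.17063903808594))
now n,t,z [-0.2238 -0.0156] 0.3692683294854129 yaw rel 0.44922516564654735 slide cm [  7.6302 -12.8526  35.7487] F [-0.0568  0.6614  0.0498] t 2.2667
```

```bash
sed -i "s/m=(im\[:,:,1\]\(.*\)\.astype/m=((im[:,:,0]>130)\&(im[:,:,1]\1).astype/" h.py; grep -n "m=(" h.py
```

```text
23:    m=((im[:,:,0]>130)&(im[:,:,1]>{'wrist':151,'side':197,'scene':160}[name])).astype(np.uint8)
```

Call:
step_arm --deltas '[{"hand": -1, "slide": [0.8, -1.35, 2], "twist": [0, 0, 0]}, {"hand": -1, "slide": [0.8, -1.35, 2], "twist": [0, 0, 0]}, {"hand": -1, "slide": [0.8, -1.35, 2], "twist": [0, 0, 0]}, {"hand": -1, "slide": [0.8, -1.35, 2], "twist": [0, 0, 0]}, {"hand": -1, "slide": [0.8, -1.35, 2], "twist": [0, 0, 0]}, {"hand": -1, "slide": [0.8, -1.35, 2], "twist": [0, 0, 0]}, {"hand": -1, "slide": [0.8, -1.35, 2], "twist": [0, 0, 0]}, {"hand": -1, "slide": [0.8, -1.35, 2], "twist": [0, 0, 0]}, {"hand": -1, "slide": [0.8, -1.35, 2], "twist": [0, 0, 0]}, {"hand": -1, "slide": [0.8, -1.35, 2], "twist": [0, 0, 0]}]'

```text
time_s: 3.1
position: [0.5327, 0.0774, 0.1653]
tcp_rot: [[0.985, 0.172, 0.005], [0.172, -0.985, -0.001], [0.004, 0.002, -1.0]]
ft_force: [0.7, 0.1, 0.9]
width: 0.0006
```

```bash
python3 - <<'E'
from h import *
to(-.150,.115,.012); die(110,'side'); die(110,'scene')
E
```

```text
now n,t,z [-0.1418  0.1172] 0.1653297704418053 yaw rel 0.31353015680144125 slide cm [-0.8921  0.1908 15.3295] F [0.694  0.141  0.8823] t 3.1
side (array([-0.1713,  0.0286]), np.float64(109.86319007873536), (118.3080062866211, 89.30879211425781))
scene (array([-0.1721,  0.0217]), np.float64(109.87424697875977), (118.26870727539062, 88.03533935546875))
```

Call:
step_arm --deltas '[{"hand": -1, "slide": [-0.1, 0, 1.7], "twist": [0, 0, 0]}, {"hand": -1, "slide": [-0.1, 0, 1.7], "twist": [0, 0, 0]}, {"hand": -1, "slide": [-0.1, 0, 1.7], "twist": [0, 0, 0]}, {"hand": -1, "slide": [-0.1, 0, 1.7], "twist": [0, 0, 0]}, {"hand": -1, "slide": [-0.1, 0, 1.7], "twist": [0, 0, 0]}, {"hand": -1, "slide": [-0.1, 0, 1.7], "twist": [0, 0, 0]}, {"hand": -1, "slide": [-0.1, 0, 1.7], "twist": [0, 0, 0]}, {"hand": -1, "slide": [-0.1, 0, 1.7], "twist": [0, 0, 0]}, {"hand": -1, "slide": [-0.1, 0, 1.2], "twist": [0, 0, 0]}, {"hand": -1, "slide": [-0.1, 0, 0.4], "twist": [0, 0, 0]}]'

```text
time_s: 4.03
position: [0.5262, 0.0679, 0.0124]
tcp_rot: [[0.985, 0.175, 0.008], [0.175, -0.985, -0.003], [0.008, 0.005, -1.0]]
ft_force: [-0.9, -0.4, 0.6]
width: 0.0007
```

Call:
step_arm --deltas '[{"hand": -1, "slide": [0, 0.6, 0], "twist": [0, 0, 0]}, {"hand": -1, "slide": [0, 0.6, 0], "twist": [0, 0, 0]}, {"hand": -1, "slide": [0.1, 0.6, 0], "twist": [0, 0, 0]}, {"hand": -1, "slide": [0.2, 0.6, 0], "twist": [0, 0, 0]}, {"hand": -1, "slide": [0.2, 0.6, 0], "twist": [0, 0, 0]}, {"hand": -1, "slide": [0.2, 0.6, 0], "twist": [0, 0, 0]}, {"hand": -1, "slide": [0.3, 0.6, 0], "twist": [0, 0, 0]}, {"hand": -1, "slide": [0.3, 0.6, 0], "twist": [0, 0, 0]}, {"hand": -1, "slide": [0.3, 0.6, 0], "twist": [0, 0, 0]}, {"hand": -1, "slide": [0.3, 0.6, 0], "twist": [0, 0, 0]}]'

```text
time_s: 4.87
position: [0.5599, 0.0078, 0.0165]
tcp_rot: [[0.984, 0.177, 0.012], [0.177, -0.984, -0.001], [0.012, 0.003, -1.0]]
ft_force: [-0.3, 2.8, -0.8]
width: 0.0007
```

```bash
python3 - <<'E'
from h import *
to(-.15,.06,.012); die(90,'side'); die(90,'scene')
E
```

```text
now n,t,z [-0.1266  0.0441] 0.016536275086777807 yaw rel 0.5763243865867054 slide cm [-2.3339 -1.6184  0.4209] F [-0.2608  2.7825 -0.839 ] t 4.8667
side None
scene (array([-0.1718, -0.0087]), np.float64(79.30518188476563), (87.81134033203125, 119.16342163085938))
```

Call:
step_arm --deltas '[{"hand": -1, "slide": [0.2, 0.5, 0.06], "twist": [0, 0, 0]}, {"hand": -1, "slide": [0.2, 0.5, 0.06], "twist": [0, 0, 0]}, {"hand": -1, "slide": [0.2, 0.5, 0.06], "twist": [0, 0, 0]}, {"hand": -1, "slide": [0.2, 0.5, 0.06], "twist": [0, 0, 0]}, {"hand": -1, "slide": [0.2, 0.5, 0.06], "twist": [0, 0, 0]}, {"hand": -1, "slide": [0.2, 0.5, 0.06], "twist": [0, 0, 0]}, {"hand": -1, "slide": [0.2, 0.5, 0.06], "twist": [0, 0, 0]}, {"hand": -1, "slide": [0.2, 0.5, 0.06], "twist": [0, 0, 0]}, {"hand": -1, "slide": [0.2, 0.5, 0.06], "twist": [0, 0, 0]}, {"hand": -1, "slide": [0, -0.8, 0], "twist": [0, 0, 0]}]'

```text
time_s: 5.8
position: [0.5875, -0.0288, 0.0119]
tcp_rot: [[0.984, 0.176, 0.014], [0.176, -0.984, -0.0], [0.013, 0.003, -1.0]]
ft_force: [0.6, -1.8, 0.4]
width: 0.0003
```

```bash
python3 - <<'E'
from h import *
to(-.15,.06,.012); die(60,'side'); die(60,'scene')
E
```

```text
now n,t,z [-0.1055  0.0033] 0.011872685874093375 yaw rel 0.543847398365898 slide cm [-4.3999 -5.7084 -0.0871] F [ 0.6007 -1.7935  0.4077] t 5.8
side None
scene (array([-0.1704, -0.0284]), np.float64(52.581854248046874), (88.87947082519531, 119.66006469726562))
```

Call:
step_arm --deltas '[{"hand": -1, "slide": [0, -0.3, -2], "twist": [0, -0.014, 0]}, {"hand": -1, "slide": [0, 0, -3], "twist": [0, 0, 0]}, {"hand": -1, "slide": [0, 0, -3], "twist": [0, 0, 0]}, {"hand": -1, "slide": [-1.5, 0.8, -1], "twist": [0, 0, 0]}, {"hand": -1, "slide": [-2.3, 1, 0], "twist": [0, 0, 0]}, {"hand": -1, "slide": [-2.3, 1, 0], "twist": [0, 0, 0]}, {"hand": -1, "slide": [-2.3, 1, 0], "twist": [0, 0, 0]}, {"hand": -1, "slide": [-2.3, 1, 0], "twist": [0, 0, 0]}, {"hand": -1, "slide": [-2.3, 1, 0], "twist": [0, 0, 0]}, {"hand": -1, "slide": [-2.2, 1, 0], "twist": [0, 0, 0]}]'

```text
time_s: 6.73
position: [0.4437, -0.1154, 0.106]
tcp_rot: [[0.982, 0.19, -0.002], [0.19, -0.982, -0.005], [-0.003, 0.004, -1.0]]
ft_force: [0.1, -0.7, 0.1]
width: 0.0004
```

```bash
python3 - <<'E'
from h import *
to(-.258,-.062,.012); die(52,'scene');die(52,'wrist')
E
```

```text
now n,t,z [-0.2616 -0.0581] 0.10603234201759512 yaw rel 1.3800974798620604 slide cm [0.3839 0.3536 9.4037] F [ 0.0523 -0.7285  0.1271] t 6.7333
scene (array([-0.1702, -0.0281]), np.float64(52.49578323364258), (89.49894714355469, 119.6155776977539))
wrist (array([-0.1699, -0.0267]), np.float64(52.37184371948242), (88.93447875976562, 118.99211120605469))
```

Call:
step_arm --deltas '[{"hand": -1, "slide": [0.04, 0.04, 1.2], "twist": [0, 0, 0.01]}, {"hand": -1, "slide": [0.04, 0.04, 1.2], "twist": [0, 0, 0.01]}, {"hand": -1, "slide": [0.04, 0.04, 1.2], "twist": [0, 0, 0]}, {"hand": -1, "slide": [0.04, 0.04, 1.2], "twist": [0, 0, 0]}, {"hand": -1, "slide": [0.04, 0.04, 1.2], "twist": [0, 0, 0]}, {"hand": -1, "slide": [0.04, 0.04, 1.2], "twist": [0, 0, 0]}, {"hand": -1, "slide": [0.04, 0.04, 1.1], "twist": [0, 0, 0]}, {"hand": -1, "slide": [0.04, 0.04, 0.6], "twist": [0, 0, 0]}, {"hand": -1, "slide": [0.04, 0.04, 0.3], "twist": [0, 0, 0]}, {"hand": -1, "slide": [0, 0, 0.1], "twist": [0, 0, 0]}]'

```text
time_s: 7.67
position: [0.448, -0.1177, 0.0033]
tcp_rot: [[0.986, 0.168, -0.003], [0.168, -0.986, -0.008], [-0.004, 0.007, -1.0]]
ft_force: [-0.1, 0.0, -0.1]
width: 0.0005
```

Call:
step_arm --deltas '[{"hand": -1, "slide": [0.6, -0.6, 0], "twist": [0, 0, 0]}, {"hand": -1, "slide": [0.5, -0.6, 0], "twist": [0, 0, 0]}, {"hand": -1, "slide": [0.4, -0.6, 0], "twist": [0, 0, 0]}, {"hand": -1, "slide": [0.3, -0.6, 0], "twist": [0, 0, 0]}, {"hand": -1, "slide": [0.3, -0.6, 0], "twist": [0, 0, 0]}, {"hand": -1, "slide": [0.3, -0.6, 0], "twist": [0, 0, 0]}, {"hand": -1, "slide": [0.3, -0.6, 0], "twist": [0, 0, 0]}, {"hand": -1, "slide": [0.3, -0.6, 0], "twist": [0, 0, 0]}, {"hand": -1, "slide": [0.3, -0.6, 0], "twist": [0, 0, 0]}, {"hand": -1, "slide": [0.3, -0.6, 0], "twist": [0, 0, 0]}]'

```text
time_s: 8.5
position: [0.4752, -0.0475, 0.0036]
tcp_rot: [[0.986, 0.167, -0.004], [0.167, -0.986, -0.011], [-0.006, 0.01, -1.0]]
ft_force: [-1.0, -1.2, -0.1]
width: 0.0004
```

```bash
python3 - <<'E'
from h import *
to(-.258,-.062,.012); die(40,'scene');die(40,'side')
E
```

```text
now n,t,z [-0.2193  0.0036] 0.003584325871041915 yaw rel -0.0100720247561501 slide cm [-3.877   6.5727 -0.7552] F [-0.9671 -1.2265 -0.1195] t 8.5
scene (array([-0.1516, -0.0128]), np.float64(21.945293807983397), (87.86640930175781, 119.6609115600586))
side None
```

Call:
step_arm --deltas '[{"hand": -1, "slide": [0.3, -0.3, -0.08], "twist": [0, 0, 0]}, {"hand": -1, "slide": [0.3, -0.3, -0.08], "twist": [0, 0, 0]}, {"hand": -1, "slide": [0.3, -0.3, -0.08], "twist": [0, 0, 0]}, {"hand": -1, "slide": [0.3, -0.3, -0.08], "twist": [0, 0, 0]}, {"hand": -1, "slide": [0.3, -0.25, -0.08], "twist": [0, 0, 0]}, {"hand": -1, "slide": [0.3, -0.25, -0.08], "twist": [0, 0, 0]}, {"hand": -1, "slide": [0.3, -0.2, -0.08], "twist": [0, 0, 0]}, {"hand": -1, "slide": [0.3, -0.2, -0.08], "twist": [0, 0, 0]}, {"hand": -1, "slide": [0.3, -0.1, -0.05], "twist": [0, 0, 0]}, {"hand": -1, "slide": [0.0, 0, -0.05], "twist": [0, 0, 0]}]'

```text
time_s: 9.43
position: [0.4995, -0.0173, 0.0106]
tcp_rot: [[0.986, 0.168, -0.007], [0.168, -0.986, -0.009], [-0.008, 0.008, -1.0]]
ft_force: [-1.4, -0.1, -0.9]
width: 0.0005
```

```bash
python3 - <<'E'
from h import *
to(-.258,-.062,.012); die(0,'scene');die(0,'side')
E
```

```text
now n,t,z [-0.1903  0.0293] 0.010606181863457485 yaw rel 0.061320915469439186 slide cm [-6.7795  9.1277 -0.0138] F [-1.4403 -0.1005 -0.863 ] t 9.4333
scene (array([-0.1355, -0.0075]), np.float64(0.10353412628173864), (89.40934753417969, 119.84463500976562))
side None
```

Call:
step_arm --deltas '[{"hand": -1, "slide": [-0.8, 0, 0], "twist": [0, 0, 0]}, {"hand": -1, "slide": [-0.8, 0, 0], "twist": [0, 0, 0]}, {"hand": 0.6, "slide": [0, 0.7, 0], "twist": [0, -0.007, 0]}, {"hand": 0.6, "slide": [0, 0.7, 0], "twist": [0, 0, 0]}, {"hand": 0.6, "slide": [0, 0.7, 0], "twist": [0, 0, 0]}, {"hand": 0.6, "slide": [0, 0.7, 0], "twist": [0, 0, 0]}, {"hand": 0.6, "slide": [0, 0.7, 0], "twist": [0, 0, 0]}, {"hand": 0.6, "slide": [0, 0.2, 0], "twist": [0, 0, 0]}, {"hand": 0.6, "slide": [0, 0, 0], "twist": [0, 0, 0]}, {"hand": 0.6, "slide": [0, 0, 0], "twist": [0, 0, 0]}]'

```text
time_s: 10.37
position: [0.4911, -0.0635, 0.0126]
tcp_rot: [[0.986, 0.164, -0.008], [0.164, -0.986, -0.011], [-0.01, 0.01, -1.0]]
ft_force: [0.1, -0.9, 0.3]
width: 0.0456
```

```bash
python3 - <<'E'
from h import *
to(-.063-.0545,-.0075,.012); print(env.get_obs()['width']);die(0,'scene')
b,o,c=die(0,'wrist'); cv2.imwrite('pics/w2.png',c['image'])
E
```

```text
now n,t,z [-0.2063 -0.0148] 0.012617432101285603 yaw rel -0.15493218531946695 slide cm [ 8.8772 -0.7544 -0.0358] F [ 0.0983 -0.9089  0.2504] t 10.3667
0.04560326428739266
scene (array([-0.1356, -0.0075]), np.float64(0.10353412628173864), (89.42312622070312, 119.84463500976562))
wrist None
```

View pics/w2.png

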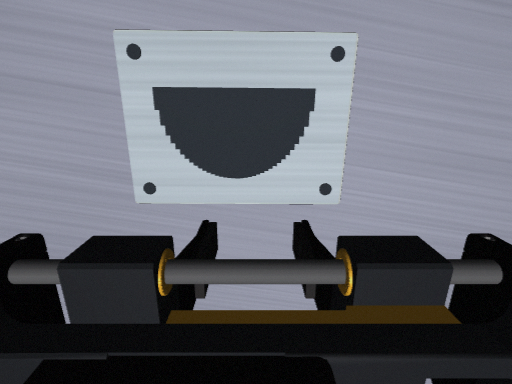

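Call:
step_arm --deltas '[{"hand": 0.6, "slide": [0.1, -0.3, 0], "twist": [0, -0.008, 0]}, {"hand": 0.6, "slide": [0.2, -0.3, 0], "twist": [0, 0, 0]}, {"hand": 0.6, "slide": [0.2, -0.2, 0], "twist": [0, 0, 0]}, {"hand": 0.6, "slide": [0.4, 0, 0], "twist": [0, 0, 0]}, {"hand": 0.6, "slide": [0.5, 0, 0], "twist": [0, 0, 0]}, {"hand": 0.6, "slide": [0.5, 0, 0], "twist": [0, 0, 0]}, {"hand": 0.6, "slide": [0.5, 0, 0], "twist": [0, 0, 0]}, {"hand": 0.6, "slide": [0.5, 0, 0], "twist": [0, 0, 0]}, {"hand": 0.6, "slide": [0.5, 0, 0], "twist": [0, 0, 0]}, {"hand": 0.6, "slide": [0.5, 0, 0], "twist": [0, 0, 0]}]'

```text
time_s: 11.3
position: [0.5228, -0.0473, 0.0099]
tcp_rot: [[0.985, 0.166, -0.036], [0.166, -0.986, -0.017], [-0.039, 0.01, -0.999]]
ft_force: [-9.0, -0.6, 6.5]
width: 0.0697
```

```bash
python3 - <<'E'
from h import *
to(-.063-.0545,-.0075,.012); print(env.get_obs()['width']);die(0,'scene');die(0,'side')
E
```

```text
now n,t,z [-0.1723 -0.0041] 0.009887354623074242 yaw rel -0.04111997978331061 slide cm [ 5.4659  0.3361 -0.4192] F [-9.0493 -0.6396  6.5461] t 11.3
0.06970182146210387
scene (array([-0.1168, -0.0069]), np.float64(-0.34232673645019496), (89.5120620727539, 120.4634780883789))
side None
```

Call:
step_arm --deltas '[{"hand": 0.6, "slide": [0.4, 0, -0.03], "twist": [0, 0.015, 0]}, {"hand": 0.6, "slide": [0.5, 0, -0.03], "twist": [0, 0.01, 0]}, {"hand": 0.6, "slide": [0.5, 0, -0.03], "twist": [0, 0.008, 0]}, {"hand": 0.6, "slide": [0.5, 0, -0.03], "twist": [0, 0.006, 0]}, {"hand": 0.6, "slide": [0.5, 0, 0], "twist": [0, 0.006, 0]}, {"hand": 0.6, "slide": [0.5, 0, 0], "twist": [0, 0.006, 0]}, {"hand": 0.6, "slide": [0.5, 0, 0], "twist": [0, 0.006, 0]}, {"hand": 0.6, "slide": [0.5, 0, 0], "twist": [0, 0.006, 0]}, {"hand": 0.6, "slide": [0.4, 0, 0], "twist": [0, 0.006, 0]}, {"hand": 0.6, "slide": [0.2, 0, 0], "twist": [0, 0.006, 0]}]'

```text
time_s: 12.23
position: [0.5568, -0.0425, 0.007]
tcp_rot: [[0.986, 0.164, 0.011], [0.165, -0.986, -0.01], [0.009, 0.011, -1.0]]
ft_force: [-8.4, -0.6, 5.8]
width: 0.0695
```

```bash
python3 - <<'E'
from h import *
to(-.063-.0545,-.0075,.012); print(env.get_obs()['tcp_rot']);die(0,'scene');die(0,'side')
E
```

```text
now n,t,z [-0.138 -0.005] 0.00697089198465058 yaw rel -0.13137211381084057 slide cm [ 2.0519  0.2476 -0.4817] F [-8.3651 -0.6305  5.8246] t 12.2333
[[ 0.9863  0.1644  0.0107]
 [ 0.1645 -0.9863 -0.0097]
 [ 0.009   0.0113 -0.9999]]
scene (array([-0.0832, -0.0079]), np.float64(-0.326645469665527), (88.907470703125, 120.31494140625))
side None
```

Call:
step_arm --deltas '[{"hand": 0.6, "slide": [0.3, 0, -0.05], "twist": [0, -0.005, 0]}, {"hand": 0.6, "slide": [0.3, 0, -0.05], "twist": [0, 0, 0]}, {"hand": 0.6, "slide": [0.3, 0, -0.05], "twist": [0, 0, 0]}, {"hand": 0.6, "slide": [0.3, 0, -0.05], "twist": [0, 0, 0]}, {"hand": 0.6, "slide": [0.3, 0, -0.05], "twist": [0, 0, 0]}, {"hand": 0.6, "slide": [0.3, 0, -0.05], "twist": [0, 0, 0]}, {"hand": 0.6, "slide": [0.3, 0, -0.05], "twist": [0, 0, 0]}, {"hand": 0.6, "slide": [0.3, 0, -0.05], "twist": [0, 0, 0]}, {"hand": 0.6, "slide": [0.2, 0, -0.05], "twist": [0, 0, 0]}, {"hand": 0.6, "slide": [-0.3, 0, 0], "twist": [0, 0, 0]}]'

```text
time_s: 13.17
position: [0.5699, -0.0406, 0.0072]
tcp_rot: [[0.986, 0.163, -0.02], [0.162, -0.987, -0.015], [-0.022, 0.011, -1.0]]
ft_force: [-0.3, 0.7, 0.6]
width: 0.0696
```

```bash
python3 - <<'E'
from h import *
to(-.063-.0545,-.0075,.012); print(env.get_obs()['tcp_rot']);die(0,'scene');die(0,'side')
c=env.capture('wrist');cv2.imwrite('pics/w3.png',c['image'])
E
```

```text
now n,t,z [-0.1248 -0.0053] 0.0071589013228330715 yaw rel -0.24813474752181008 slide cm [ 0.7166  0.2191 -0.4977] F [-0.3181  0.6548  0.5924] t 13.1667
[[ 0.9865  0.1627 -0.02  ]
 [ 0.1625 -0.9866 -0.0146]
 [-0.0221  0.0112 -0.9997]]
scene (array([-0.0671, -0.0086]), np.float64(-0.5063253402709957), (89.30992126464844, 120.13519287109375))
side None
```

View pics/w3.png

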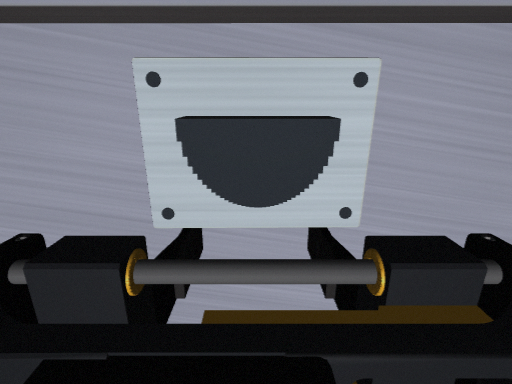

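```bash
cat > m.py <<'E'
from h import *
def measure():
    o=env.get_obs();c=env.capture('wrist');g=cv2.GaussianBlur(c['image'],(3,3),0)[:,:,1].astype(float)
    def edge(cols,lo,hi,sign):
        r=[]
        for x in cols:
            d=sign*np.diff(g[lo:hi,x]);k=int(d.argmax())
            w=np.clip(d[max(k-2,0):k+3],0,None);r.append((x,lo+.5+max(k-2,0)+(w*np.arange(len(w))).sum()/w.sum()))
        return np.array(r)
    def line(px,z):
        P=wcast(o,c,px,z)[:,:2];f=np.array([fen(p) for p in P]);k=np.polyfit(f[:,1],f[:,0],1);k=np.polyfit(f[:,1],f[:,0],1) 
        e=abs(np.polyval(k,f[:,1])-f[:,0]);q=e<.001;k=np.polyfit(f[q,1],f[q,0],1)
        return k,f[q,1].min(),f[q,1].max(),e[q].max()
    return o,c,edge,line
E
python3 - <<'E'
from m import *
o,c,edge,line=measure()
for nm,cols,lo,hi,s,z in [('fence foot',range(20,500,8),12,35,1,0),('fence top',range(20,500,8),0,12,-1,.03),('datum',range(150,365,5),45,75,1,.026),('rear',range(205,305,5),215,245,-1,.026)]:
    px=edge(cols,lo,hi,s);k,a,b,e=line(px,z);print(nm,'n at t=0: %.4f  angle deg %.2f'%(k[1],-np.degrees(k[0])),a,b,e,px[0],px[-1])
E
```

```text
fence foot n at t=0: -0.0007  angle deg 0.02 -0.13655766856614757 0.11879550612776704 7.735105577156643e-05 [20.     23.3925] [492.      23.0116]
fence top n at t=0: -0.0010  angle deg 0.02 -0.11121468505249092 0.09492914651299897 3.113529476050903e-05 [20.     6.073] [492.       6.0233]
datum n at t=0: -0.0212  angle deg -0.30 -0.05677490930609957 0.042818817085031366 6.632712249090428e-05 [150.      57.8556] [360.      58.7174]
rear n at t=0: -0.1101  angle deg -0.25 -0.03256166696096859 0.022363689724339674 0.00012604330575684275 [205.     227.8902] [300.     227.5571]
```

Prestage check: the fence face angle is 0.02°, the datum side is at -0.3° and the gap is about 20 mm. The die is square and clear, so now the final push.

Call:
step_arm --deltas '[{"hand": 0.6, "slide": [0.1, 0, -0.1], "twist": [0, 0.012, -0.004]}, {"hand": 0.6, "slide": [0.2, 0, -0.1], "twist": [0, 0.01, 0]}, {"hand": 0.6, "slide": [0.3, 0, -0.1], "twist": [0, 0.005, 0]}, {"hand": 0.6, "slide": [0.3, 0, -0.05], "twist": [0, 0.005, 0]}, {"hand": 0.6, "slide": [0.3, 0, -0.03], "twist": [0, 0.005, 0]}, {"hand": 0.6, "slide": [0.3, 0, -0.03], "twist": [0, 0.005, 0]}, {"hand": 0.6, "slide": [0.3, 0, -0.03], "twist": [0, 0.005, 0]}, {"hand": 0.6, "slide": [0.3, 0, -0.03], "twist": [0, 0.005, 0]}, {"hand": 0.6, "slide": [0.3, 0, -0.03], "twist": [0, 0.005, 0]}, {"hand": 0.6, "slide": [0.3, 0, -0.03], "twist": [0, 0.005, 0]}]'

```text
time_s: 14.2
position: [0.5924, -0.037, 0.0102]
tcp_rot: [[0.986, 0.166, 0.034], [0.166, -0.986, -0.005], [0.033, 0.011, -0.999]]
ft_force: [-24.0, -2.1, 15.0]
width: 0.0695
```

```bash
python3 - <<'E'
from h import *
to(-.045-.0545,-.0075,.012); print(env.get_obs()['tcp_rot'][:,2]);die(0,'scene')
E
```

```text
now n,t,z [-0.102  -0.0056] 0.010214826565946088 yaw rel -0.018497095032129707 slide cm [ 0.2536  0.1965 -0.1681] F [-24.0106  -2.0579  14.9925] t 14.2
[ 0.0344 -0.005  -0.9994]
scene (array([-0.0475, -0.0088]), np.float64(-0.3109804153442379), (89.38813781738281, 120.16893768310547))
```

Call:
step_arm --deltas '[{"hand": 0.6, "slide": [0.3, 0, 0], "twist": [0, -0.005, 0]}, {"hand": 0.6, "slide": [0.3, 0, 0], "twist": [0, -0.005, 0]}, {"hand": 0.6, "slide": [0.3, 0, 0], "twist": [0, -0.005, 0]}, {"hand": 0.6, "slide": [0.3, 0, 0], "twist": [0, -0.005, 0]}, {"hand": 0.6, "slide": [0.3, 0, 0], "twist": [0, -0.005, 0]}, {"hand": 0.6, "slide": [0.1, 0, 0], "twist": [0, 0, 0]}, {"hand": 0.6, "slide": [-0.3, 0, 0], "twist": [0, 0, 0]}, {"hand": 0.6, "slide": [-0.6, 0, 0], "twist": [0, 0, 0]}, {"hand": 0.6, "slide": [-0.8, 0, 0], "twist": [0, 0, 0]}, {"hand": 0.6, "slide": [-0.8, 0, 0], "twist": [0, 0, 0]}]'

```text
time_s: 15.08
position: [0.5707, -0.04, 0.0137]
tcp_rot: [[0.986, 0.166, -0.02], [0.166, -0.986, -0.017], [-0.022, 0.014, -1.0]]
ft_force: [0.2, 0.3, -0.3]
width: 0.0696
```

Call:
step_arm --deltas '[{"hand": 0.6, "slide": [-1, 0, -0.5], "twist": [0, -0.01, 0]}, {"hand": 0.6, "slide": [-1, 0, -1.5], "twist": [0, 0, 0]}, {"hand": 0.6, "slide": [-1, 0, -1.5], "twist": [0, 0, 0]}, {"hand": 0.6, "slide": [-0.5, 0, -1.5], "twist": [0, 0, 0]}, {"hand": 0.6, "slide": [0, 0, -1.5], "twist": [0, 0, 0]}, {"hand": 0.6, "slide": [0, 0, -1.5], "twist": [0, 0, 0]}, {"hand": 0.6, "slide": [0, 0, -1.5], "twist": [0, 0, 0]}, {"hand": 0.6, "slide": [0, 0, -1.5], "twist": [0, 0, 0]}, {"hand": 0.6, "slide": [0, 0, 0], "twist": [0, 0, 0]}, {"hand": 0.6, "slide": [0, 0, 0], "twist": [0, 0, 0]}]'

```text
time_s: 15.92
position: [0.531, -0.0457, 0.1337]
tcp_rot: [[0.986, 0.165, -0.028], [0.164, -0.986, -0.023], [-0.032, 0.018, -0.999]]
ft_force: [-0.7, 0.7, -0.8]
width: 0.0696
```

```bash
python3 - <<'E'
from m import *
to(-.15,-.0075,.012);die(0,'scene');b,o,c=die(0,'wrist');cv2.imwrite('pics/w4.png',c['image'])
E
```

```text
now n,t,z [-0.164  -0.0039] 0.1336513745061717 yaw rel -0.13505551756653666 slide cm [ 1.7795  0.1348 12.1194] F [-0.7019  0.7238 -0.7923] t 15.9167
scene (array([-0.0479, -0.008 ]), np.float64(-0.14039096832275355), (88.67086791992188, 121.8124771118164))
wrist (array([-0.0461, -0.0076]), np.float64(-0.0629287719726559), (88.54993438720703, 118.88304138183594))
```

View pics/w4.png

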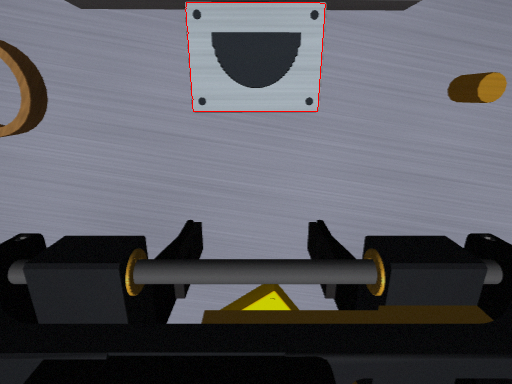

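The die looks flush, with the tape and stud unmoved. I'll take one closer look from above the seam.

Call:
step_arm --deltas '[{"hand": 0.6, "slide": [0.8, 0, 0], "twist": [0, 0.01, 0]}, {"hand": 0.6, "slide": [0.8, 0, 0], "twist": [0, 0.01, 0]}, {"hand": 0.6, "slide": [0.8, 0, 0], "twist": [0, 0.01, 0]}, {"hand": 0.6, "slide": [0.8, 0, 0], "twist": [0, 0, 0]}, {"hand": 0.6, "slide": [0.8, 0, 0], "twist": [0, 0, 0]}, {"hand": 0.6, "slide": [0.8, 0, 0], "twist": [0, 0, 0]}, {"hand": 0.6, "slide": [0.8, 0, 0], "twist": [0, 0, 0]}, {"hand": 0.6, "slide": [0.6, 0, 0], "twist": [0, 0, 0]}, {"hand": 0.6, "slide": [0, 0, 0], "twist": [0, 0, 0]}, {"hand": 0.6, "slide": [0, 0, 0], "twist": [0, 0, 0]}]'

```text
time_s: 16.85
position: [0.5977, -0.0336, 0.1277]
tcp_rot: [[0.986, 0.166, -0.002], [0.166, -0.986, -0.015], [-0.004, 0.014, -1.0]]
ft_force: [-0.5, -0.4, -0.1]
width: 0.0696
```

```bash
python3 - <<'E'
from m import *
b,o,c=die(0,'wrist');print(fen(o['position']),o['position'][2]);im=env.capture('wrist')['image']
for x in (210,240,270,300): print(x,im[20:110:1,x,1].tolist())
cv2.imwrite('pics/w5.png',cv2.resize(im[0:160,120:400],None,fx=2.8,fy=2.8,interpolation=cv2.INTER_CUBIC))
E
```

```text
wrist (array([-0.0465, -0.008 ]), np.float64(0.035035514831543324), (88.45057678222656, 119.7828369140625))
[-0.0962 -0.0031] 0.12773484240135777
210 [129, 128, 129, 125, 129, 129, 128, 129, 128, 127, 128, 128, 125, 127, 131, 134, 131, 131, 127, 130, 129, 131, 126, 128, 130, 130, 130, 129, 130, 129, 132, 135, 136, 134, 135, 132, 132, 132, 131, 115, 135, 131, 131, 129, 128, 127, 130, 133, 129, 131, 135, 137, 132, 128, 127, 131, 131, 133, 138, 134, 138, 132, 130, 132, 132, 134, 135, 138, 139, 130, 114, 172, 170, 168, 175, 170, 166, 163, 168, 170, 171, 170, 174, 178, 179, 174, 168, 167, 167, 170]
240 [133, 134, 135, 133, 134, 132, 133, 130, 129, 130, 133, 128, 129, 128, 127, 129, 134, 133, 128, 130, 133, 133, 131, 131, 134, 132, 132, 133, 131, 134, 132, 131, 134, 134, 131, 132, 134, 137, 135, 110, 132, 133, 129, 126, 124, 125, 129, 127, 129, 129, 132, 131, 131, 127, 124, 127, 127, 134, 135, 135, 137, 131, 125, 127, 129, 133, 132, 135, 135, 127, 113, 171, 168, 167, 175, 166, 163, 166, 168, 172, 170, 167, 168, 173, 174, 173, 168, 166, 168, 169]
270 [138, 142, 142, 133, 128, 133, 137, 136,
[... 163 characters left out ...]
, 130, 129, 129, 127, 129, 128, 130, 129, 132, 130, 132, 128, 125, 125, 126, 126, 130, 132, 135, 134, 129, 126, 127, 128, 129, 131, 133, 133, 132, 113, 173, 172, 174, 175, 167, 165, 165, 171, 172, 169, 166, 171, 174, 173, 171, 170, 171, 170, 169]
300 [137, 138, 135, 135, 135, 136, 141, 144, 142, 134, 129, 134, 133, 140, 140, 139, 136, 132, 135, 133, 132, 133, 134, 138, 133, 133, 131, 130, 140, 136, 134, 132, 139, 134, 134, 137, 133, 132, 134, 105, 131, 131, 132, 130, 130, 129, 129, 130, 132, 128, 128, 130, 132, 129, 128, 128, 127, 130, 129, 132, 130, 130, 127, 128, 126, 130, 133, 133, 132, 128, 95, 175, 175, 175, 179, 169, 169, 169, 174, 177, 175, 172, 171, 177, 176, 172, 172, 176, 179, 171]
```

View pics/w5.png

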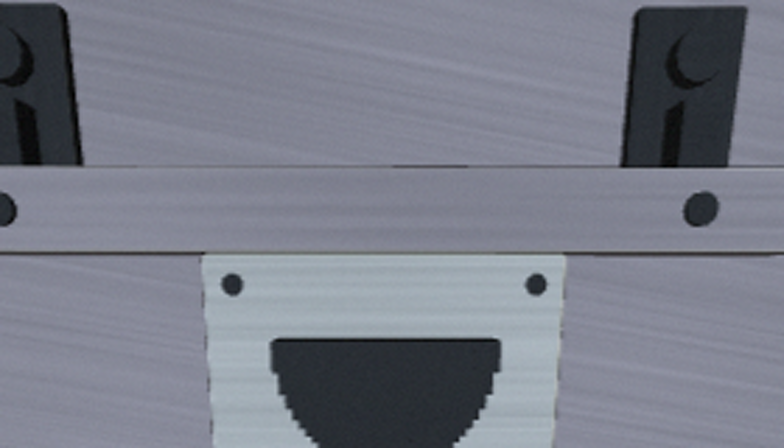

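The datum edge meets the fence along its whole width, with a seam of at most one pixel that is even end to end. Both ends are well inside the fence, so I'm handing in.

```bash
python3 -c "
from rig import env
print(env.finish_job())"
```

```text
the job is handed in; nothing more can be done
None
```

The die now sits flush against the fence, and the job is handed in at about 17 s of the 72 s allowed. With the fingers shut, I pushed the front-left and then the rear corner to turn the die clockwise. I then opened the fingers and pushed the rear face, stopping with the datum side square and about 20 mm from the fence (0.3° off), before pushing it up.

**Last checks:**
- **Flush:** the die is at about 0.04° to the fence. The seam is dark, even and at most one pixel (under 1 mm) along the whole datum side.
- **Overhang:** the die sits about 8 mm right of the fence's middle, so both ends are well inside it.
- **Forces:** the highest wrist force I read was about 28 N, between moves. After the retreat the gripper hung clear of everything.
- **Plug and bystanders:** I kept the fingers on the base sides and saw no contact with the plug. The tape and stud looked unmoved after the last push; I did not re-measure any of the bystanders.

**Disagreements:**
- **Starting angle:** all three cameras showed the die about 110° from facing the fence, not the stated 35 to 85°. I went by the measurement.
- **Side camera:** it gave no die reading after the first measurement.
- **Scene camera:** it placed the die about 2 mm further back than the wrist camera, which is within the calibration. The one-pixel seam in the close view settled it.

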